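Close the cassette clamp with its retaining bar

TASK

Close the cassette clamp: take the retaining bar that is long enough to span both cheeks and lay it across them, rib up, its near edge tucked in under the two steel lips and its other edge lowered behind the ridges, so that it lies flat on both seats; do not force it, and let go of it. Then press the treadle down to its stop so that the pushers drive the bar fully home against the fences under the lips, and let the treadle come up again. Leave the shorter bar and the other things on the bench where they are.

Things in the scene. Friction and masses are not known exactly. Their poses are not given: they have to be found in the camera images.
- long_bar: Loose aluminium bar 180 mm long (its y), 50 mm wide (x), 12 mm thick, about 0.36 kg. On its middle stands a grip rib 60 mm long (along y), 16 mm thick (along x), from 12 to 42 mm above the underside. Origin: centre of the underside; z up through the rib. Same either way round. Starts flat on the bench, rib up, left or right of the clamp.
- short_bar: A bar of the same section and rib but only 120 mm long, too short for this clamp; it lies on the other side of it. Origin and axes as for long_bar. Leave it alone.
- clamp: Cassette clamp fixed to the bench: white base plate 130 x 210 x 10 mm, an aluminium cheek at each end (|y| from 65 to 100 mm, x from -41 to 41 mm). The flat cheek tops are the seats. Screws set both cheeks to one height: seats 40 to 60 mm above the bench, not reported, to be felt or seen. Origin: centre of the base plate's underside; y from cheek to cheek, -x the lip side (to the robot), z up.
- clamp_mid (a point): Centre of the base plate's upper face, 10 mm above the bench, axes as the clamp's; a row of white cassettes stands here, 36 mm above the bench. Above each seat a wall 13 mm high closes the outer end, its face at |y| = 95 mm. The laid bar has 8 mm of play in x and 10 mm in y; fully home its centre is at x = -4 mm.
- clamp_lip_side (a point): Point on the base plate below the plane of the two upright fences (x = -29 mm). From each fence a steel lip 8 mm thick overhangs its seat by 14 mm (to x = -15 mm), its underside 18 mm above the seat. Lip and ridge do not let the bar slide in flat: it goes in tilted by about 16 degrees, its -x edge down.
- clamp_ridge_side (a point): Point on the base plate below the inner faces of the two ridges (x = +29 mm), which stand 9 mm above the seats on the +x side of the cheeks and keep the bar from coming out.
- treadle (a joint): Angle of the ribbed dark steel treadle (90 mm wide, 85 mm long) on the +x side, hinged 66 mm from the clamp's origin and 30 mm below the seats, so at a height set with the cheeks: 0 = up (outer end slopes up), 0.30 = level, at its stop. A spring returns it; full press takes about 13 N. It moves two pusher posts (|y| = 52 mm, to 8 mm above the seats) 9 mm towards -x, shoving the bar home.
- treadle_spot (a point): Point on the bench straight below the place to press: the middle of the treadle, 62 mm from its hinge (128 mm from the clamp's origin along x). There the upper face of the treadle is about 7 mm below the seats when up, 26 mm below them when down at the stop. Fixed to the clamp.
- slide_box: White box of slides 100 x 50 x 40 mm, bystander. Origin: centre of the underside.
- reagent: Amber reagent bottle, 60 mm across, 130 mm tall, bystander. Origin: centre of the underside.
- pot: Open white pot 64 mm across, 50 mm tall, bystander. Origin: centre of the underside.
- cassette1: Loose white tissue cassette 40 x 28 x 10 mm, bystander, lying left of the clamp towards the robot. Origin: centre of the underside.
- cassette2: Loose white tissue cassette 40 x 28 x 10 mm, bystander, lying left of the clamp away from the robot. Origin: centre of the underside.
- mould: Steel embedding mould, a small open tray 62 x 44 x 16 mm, bystander. Origin: centre of the underside.
- brush: Brush lying on the bench, about 200 mm long, bystander. Origin: at its middle, underside.
Not all that is in view belongs to the job. Leave any purple look-alike of the long_bar alone.

How it is judged (in metres and radians):
On the way, in this order (a step that is already met when the one before it is completed fails the run):
1. the long bar lies flat across both seats, between fences and ridges, near edge under the lips, let go (z of long_bar in the frame of clamp between 0.038 and 0.0625 m and y of long_bar in the frame of clamp between -0.0065 and 0.0065 m and x of long_bar in the frame of clamp between -0.0065 and 0.0055 m and angle between the z axis of long_bar and the z axis of clamp, either way round below 0.05 rad and angle between the y axis of long_bar and the y axis of clamp, either way round below 0.08 rad and contact force between long_bar and clamp above 1 N and contact force between long_bar and the fingers below 0.5 N), for 0.3 s.
2. the treadle is down at its stop with the bar driven home against the fences (all of step 1 and x of long_bar in the frame of clamp below -0.002 m and value of joint treadle above 0.275 rad), for 0.1 s.
At the end, for the whole second after the job is handed in: The long bar lies still, rib up, flat on both seats (underside 38 to 62.5 mm above the bench, resting on the clamp, tilt under 0.05 rad, skew under 0.08 rad), between the end walls, its edge within 2 mm of the fences under the lips, released, and the treadle is up again (below 0.04 rad) (all of step 1 and x of long_bar in the frame of clamp below -0.002 m and value of joint treadle below 0.04 rad and linear speed of long_bar below 0.01 m/s); the robot touches nothing.
It fails at once if the bar is forced: more than 60 N between it and the clamp (contact force between long_bar and clamp above 60 N).
It fails at once if the short bar or another bystander is moved by more than 30 mm (distance of any of short_bar, slide_box, reagent, pot, cassette1, cassette2, mould, brush from where it was at the start of the episode above 0.03 m).
It also fails if it takes over 58 s, if anything falls off the work surface, if the arm or the gripper's body presses on something with over 40 N, if the wrist force passes 120 N, or if a joint passes its speed limit or range.

ROBOT

A 6-joint arm with a two-finger parallel gripper is mounted at the origin on the work surface. World frame = base frame: x ahead of the robot, y to its left, z up, the work surface at z = 0. Lengths are in m, angles in degrees, forces in N, time in s.
With the tool pointing down it reaches from about 0.3 to 0.875 m from the base axis. Payload 6.4 kg.
Tool frame: the origin (TCP) lies on the centre line of the jaws, within the pads' length; the fingertips stand 17 mm ahead of it and the grasp point (between the pads) lies 2 mm behind it (bot.tips_ahead is the distance from the TCP to the fingertips, in m); z points along the fingers, y is the line along which they close (so a half turn about z gives the same grasp; the last joint's range is limited). The gripper opens to 88 mm and grips with 3 to 60 N. Pads are 18 mm wide; open, the fingers measure 123 mm over their backs; the gripper's body (75 mm by 187 mm) begins 45 mm behind the grasp point.
Start: joints at [-79.315, 10.359, 92.074, -0, 77.567, -11.82], TCP at [0.22, -0.531, 0.256] pointing down, gripper open.
Joint ranges: [-171.53, 171.53], [-51.25, 118.39], [17.06, 147.69], [-65.23, 245.23], [0, 150.52], [-178.68, 178.68]. Speed limits (degrees/s): [147.25, 147.25, 172.46, 180, 180, 180].

INTERFACE

Orientations are given as [roll, pitch, yaw] about the fixed x, y, z axes, in that order (R = Rz(yaw) Ry(pitch) Rx(roll)).
In Python, from station import bot gives the robot as it stands.
- The arm moves only by the tool carry_out, never from a script. Its argument "deltas" is a list of rows, each a list of 7 numbers: the shift along the tool's x, y, z as a fraction of full scale, then the turn, a rotation vector about the tool's x, y, z as a fraction of full scale, then the closure, from -1 (fully open) to 1 (shut). In form: [[x, y, z, wx, wy, wz, claw], ...]. A call has 1 to 20 rows; each row shifts and turns the commanded pose from where the row before left it, along the tool's axes as they then stand; what a row does not reach is not made up. Full scale, the value 1, is 0.25 m for a shift and pi rad for a turn. A row lasts 1/8 s, in which the tool goes at most 62.5 mm and 10.7 degrees, less where a joint would pass 70% of its speed; a pose out of reach is approached as far as the arm can. A call with a number of a shift or a turn outside -1 to 1 is refused whole. A call with a gripper value outside its range is refused whole. The fingers move at their own pace and stop on an object; "squeeze" is the grip in N (left out, the last holds). Time passes only in rows, so rows that do not move let the fingers close. It gives the time, the measured TCP pose, the force, the opening and the grip force at its end, in the units of the state.
- bot.get_state(): the state, without advancing time (a new reading comes with each control period).
- bot.grab_frame(name): name is "side" or "top" or "wrist"; returns a dict with "color" (420x560x3 uint8, red, green, blue), "depth" (420x560 float32, m along the optical axis (not along the pixel's ray), 0 where there is no reading), "K" (3x3 intrinsics, pixels), "rvec" (rotation vector, rad) and "tvec" (3), from world to camera coordinates, as OpenCV has them; the wrist camera has in their place "hand_eye" (4x4, takes a point from camera to tool coordinates, whose origin is the TCP and whose axes are the flange's). Camera axes: x right, y down, z forward; pixel columns grow to the right and rows downward; lengths in m; the calibration is good to about 2 mm. A picture is of the moment at which its call begins: read the wrist's pose just before it.
- bot.close_job(): hands the job in; it is judged then, once.
The state is a dict: "time_s": time; "q": joint angles; "qvel": joint speeds; "joint_torque": joint torques, N m; "ee_pos": TCP position; "tcp_rot": TCP orientation; "force": force on the tool from outside, world axes, zero at the start; "wrist_torque": the same for the moment, N m; "gripper_width": finger opening in m; "grasp_force": force on a finger pad.
Only numpy, scipy, OpenCV 4.12 (cv2) and the standard library are available. Lean on these libraries where they do the work, as an engineer would, in place of code of your own. Each camera call takes 0.05 s, during which the arm holds its last target. There are 200 camera calls.

## Working session

There is one attempt and no reset: what is moved stays moved. The work goes in short steps, Python scripts to look and compute and a tool call to move; the robot and the scene stay as the last step left them, time stands still between calls to the robot, and variables do not carry over. Pictures are saved under pics/ and viewed, at most 10 in all, crops included, and the job is handed in when it is done.

Besides the shell and the picture viewer there is one more tool, called after ">>>" as name(argument=value, ...) on one line, values as JSON. carry_out: Moves the arm, as the interface text tells. Its arguments: {"type":"object","properties":{"deltas":{"type":"array","items":{"type":"array","items":{"type":"number","minimum":-1,"maximum":1}}},"squeeze":{"type":"number"}},"required":["deltas"]}

```bash
mkdir -p pics
cat > h.py <<'E'
import numpy as np,cv2,pickle
from station import bot
from scipy.spatial.transform import Rotation as R
def cloud(f,s=None):
    K=f["K"];d=f["depth"];v,u=np.mgrid[:d.shape[0],:d.shape[1]]
    P=np.stack([(u-K[0,2])*d/K[0,0],(v-K[1,2])*d/K[1,1],d],-1)
    if "hand_eye" in f:
        T=np.array(f["hand_eye"]);P=P@T[:3,:3].T+T[:3,3]
        Rt=R.from_euler('xyz',s["tcp_rot"],degrees=True).as_matrix();P=P@Rt.T+np.array(s["ee_pos"])
    else:
        Rm=cv2.Rodrigues(np.array(f["rvec"],float))[0];P=(P-np.array(f["tvec"]).ravel())@Rm
    P[d==0]=np.nan
    return P
def save(n,f): cv2.imwrite(n,f["color"][:,:,::-1])
E
python3 - <<'E'
from h import *
print(bot.get_state())
for n in ("top","side"):
    f=bot.grab_frame(n);pickle.dump(f,open(n+".pkl","wb"));save(f"pics/{n}.png",f)
E
```

```text
{'time_s': 0.0, 'q': array([-7.93154456e+01,  1.04007031e+01,  9.21289881e+01, -4.49706919e-05,
        7.75663019e+01, -1.18208069e+01]), 'qvel': array([ 0.05583888, -0.02469136,  0.0630577 , -0.02558411, -0.1110454 ,
       -0.03429078]), 'joint_torque': array([ 1.30408345e-03, -4.33865762e+01, -3.41846895e+01,  7.03119719e-02,
        3.85660864e-02, -1.21193561e-04]), 'ee_pos': array([ 0.22001127, -0.53072389,  0.25484429]), 'tcp_rot': array([-1.79906034e+02, -1.96213594e-02,  2.25053549e+01]), 'force': array([ 0.51544318, -0.41520983,  0.99806257]), 'wrist_torque': array([-0.033739  , -0.03084979, -0.00213297]), 'grasp_force': 0.0, 'gripper_width': 0.08848427078652725}
```

View pics/top.png

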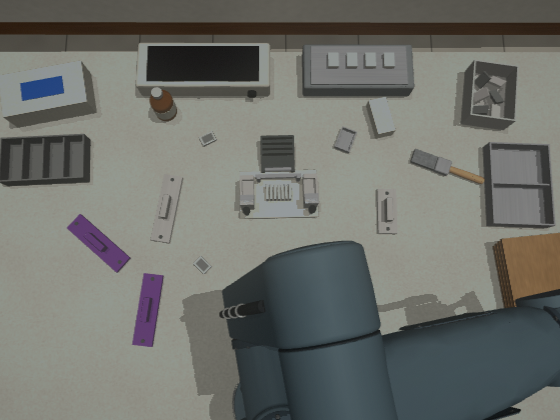

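View pics/side.png

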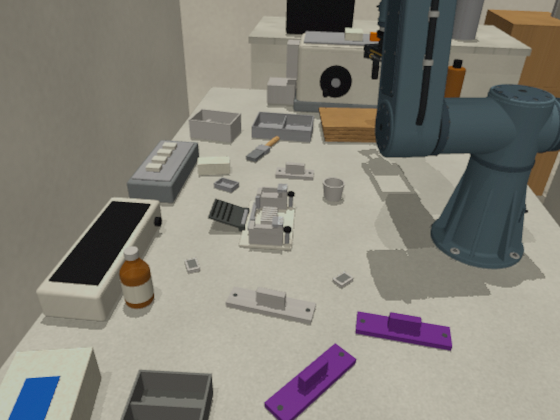

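The top view shows four candidates. The grey bar at (166,208), left of the clamp, is the longer one. The grey bar at (387,211) is shorter, and the purple ones at (98,243) and (148,310) are look-alikes. The clamp is at (279,193) with its treadle at (277,152). I choose (166,208), and will measure it and check a crop.

Run:
```python
from h import *
f=pickle.load(open("top.pkl","rb"));g=pickle.load(open("side.pkl","rb"))
P=cloud(f);Q=cloud(g)
def rect(P,x0,x1,y0,y1,z0,z1):
    m=(P[...,0]>x0)&(P[...,0]<x1)&(P[...,1]>y0)&(P[...,1]<y1)&(P[...,2]>z0)&(P[...,2]<z1)
    p=P[m];
    if len(p)<5: return len(p)
    r=cv2.minAreaRect(p[:,:2].astype(np.float32)*1000);return len(p),np.round(r[0],1),np.round(r[1],1),round(r[2],1),np.round(np.percentile(p[:,2],[5,50,95])*1000,1)
for u,v in [(166,208),(387,211),(247,190),(310,190),(279,193),(277,152),(277,140),(277,165),(247,206),(220,230)]: print((u,v),np.round(P[v,u]*1000,1))
for nm,(u,v) in dict(long=(170,222),short=(387,225)).items():
    c=P[v,u]
    for n,C in (("top",P),("side",Q)):
        print(nm,n,"body",rect(C,c[0]-.12,c[0]+.15,c[1]-.08,c[1]+.08,.006,.016),"rib",rect(C,c[0]-.12,c[0]+.15,c[1]-.08,c[1]+.08,.036,.05))
for n,C in (("top",P),("side",Q)):
    c=P[193,279]
    for z in range(0,100,6):
        print(n,z,rect(C,c[0]-.12,c[0]+.2,c[1]-.13,c[1]+.13,z/1000+.004,z/1000+.01))
cv2.imwrite("pics/c1.png",np.hstack([cv2.resize(f["color"][150:260,130:340,::-1],(760,398),interpolation=cv2.INTER_CUBIC)]))
```

```text
(166, 208) [484.4 288.2  44.6]
(387, 211) [ 476.6 -284.1   39.5]
(247, 190) [531.2  79.4  47.4]
(310, 190) [531.4 -84.4  45.6]
(279, 193) [526.2  -3.9  33.7]
(277, 152) [638.7   0.9  32.4]
(277, 140) [670.1   0.8  38.9]
(277, 165) [605.8   0.8  21.7]
(247, 206) [488.4  79.   49.3]
(220, 230) [433.5 152.4  -0. ]
long top body (1115, array([466.2, 280.7]), array([279.8, 141.1]), 7.7, array([ 6.9, 11.2, 14.9])) rib (147, array([491.7, 294.8]), array([16.8, 59.4]), 80.2, array([36.9, 41.2, 44.6]))
long side body (1470, array([452.6, 285.9]), array([268. , 115.9]), 13.8, array([ 8. , 12.2, 14.4])) rib (220, array([493.1, 296.1]), array([19.9, 59.9]), 83.6, array([36.8, 41.8, 43.7]))
short top body (658, array([ 467.1, -299. ]), array([249.8, 150.7]), 5.1, array([ 6.8, 11.1, 15. ])) rib (146, array([ 482.3, -289.2]), array([17.5, 58.4]), 87.0, array([36.6, 40.7, 45. ]))
short side body (274, array([ 484.9, -287.5]), array([ 57.1, 119.7]), 87.9, array([ 7.7, 12.5, 15.4])) rib (75, array([ 485.4, -289.7]), array([24.4, 57.5]), 89.8, array([37.2, 42.2, 45. ]))
top 0 (1544, array([565.6,  -4. 
[... 1650 characters left out ...]
ide 30 (524, array([579.9,   8.3]), array([209.6, 189.2]), 1.0, array([34.3, 36.6, 39.6]))
side 36 (327, array([577.6,   3.1]), array([211.4, 198.7]), 1.7, array([40.5, 43.3, 45.8]))
side 42 (324, array([578.2,   2.5]), array([209.9, 203.1]), 2.5, array([46.1, 47.7, 51.6]))
side 48 (274, array([ 5.229e+02, -2.000e-01]), array([101.7, 204.6]), 1.6, array([52.3, 54.7, 57.5]))
side 54 (89, array([528.6,  -0.9]), array([ 78.2, 206.2]), 2.8, array([58.2, 59.6, 63.2]))
side 60 (46, array([503.3,   1.1]), array([ 25.8, 200.4]), 0.9, array([65. , 67.7, 69.9]))
side 66 (161, array([504.1,  -1.8]), array([ 25.9, 204. ]), 1.4, array([70.9, 72.9, 75. ]))
side 72 0
side 78 0
side 84 0
side 90 0
side 96 0
```

View pics/c1.png

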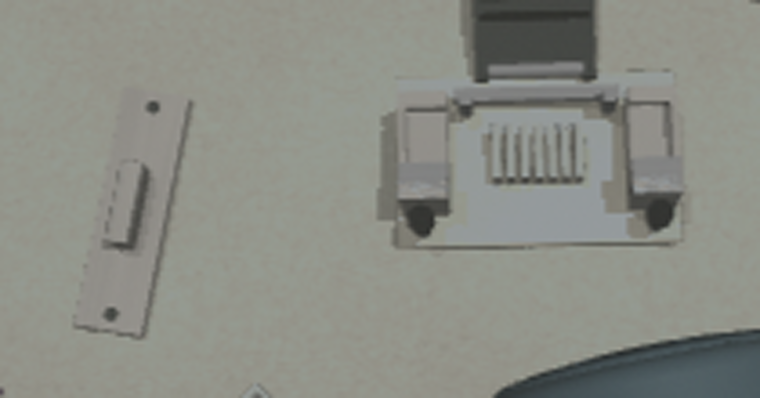

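The crop shows the grey bar at left with its rib and two end holes. Its proportions match the 180 mm bar, and the clamp lips are on the near side. Next I move above the clamp for wrist views.

>>> carry_out(deltas=[[0.143,-0.128,-0.017,0,0,0,-1],[0.143,-0.128,-0.017,0,0,0,-1],[0.143,-0.128,-0.017,0,0,0,-1],[0.143,-0.128,-0.017,0,0,0,-1],[0.143,-0.128,-0.017,0,0,0,-1],[0.143,-0.128,-0.017,0,0,0,-1],[0.143,-0.128,-0.017,0,0,0,-1],[0.143,-0.128,-0.017,0,0,0,-1],[0.143,-0.128,-0.017,0,0,0,-1],[0.143,-0.128,-0.017,0,0,0,-1],[0.143,-0.128,-0.017,0,0,0,-1],[0.143,-0.128,-0.017,0,0,0,-1],[0,0,0,0,0,-0.058,-1],[0,0,0,0,0,-0.058,-1],[0,0,0,0,0,-0.058,-1],[0,0,0,0,0,0,-1],[0,0,0,0,0,0,-1]])

```text
time_s: 2.22
ee_pos: [0.4693, -0.0123, 0.3065]
tcp_rot: [-180.0, 0.0, 53.6]
force: [-0.5, -0.7, 0.7]
gripper_width: 0.0879
grasp_force: 0.0
```

Run:
```python
from h import *
s=bot.get_state();f=bot.grab_frame("wrist");pickle.dump((s,f),open("w1.pkl","wb"));save("pics/w1.png",f)
print(s["ee_pos"],s["tcp_rot"],s["q"],f["hand_eye"],f["K"])
```

```text
[ 0.46933495 -0.0122691   0.30652315] [-1.79978621e+02  8.28575419e-03  5.36147921e+01] [-1.60284736e+01 -5.95350428e+00  1.03030822e+02 -3.33915183e-04
  8.29456085e+01  2.03567769e+01] [[ 7.81591909e-04 -9.57944462e-01 -2.86952604e-01  7.44422279e-02]
 [ 9.99999687e-01  7.84469922e-04  1.04940836e-04  8.59089313e-04]
 [ 1.24578195e-04 -2.86952597e-01  9.57944775e-01 -1.28770384e-01]
 [ 0.00000000e+00  0.00000000e+00  0.00000000e+00  1.00000000e+00]] [[356.83604914   0.         280.68227185]
 [  0.         356.83604914 205.75159561]
 [  0.           0.           1.        ]]
```

View pics/w1.png

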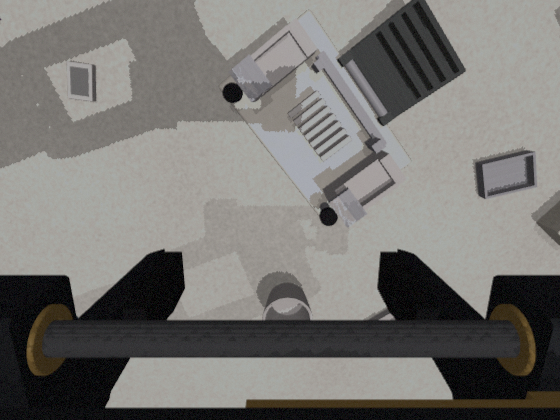

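The wrist view shows the clamp whole: lips at (248,75) and (352,207), treadle at (400,60), pot at (287,300). Now I'll fit the clamp from depth in this view and from the top camera, which the arm may partly block.

```bash
cat > fit.py <<'E'
from h import *
def clampfit(P,lab):
    p=P.reshape(-1,3);p=p[~np.isnan(p).any(1)]
    p=p[(abs(p[:,0]-.53)<.16)&(abs(p[:,1])<.13)]
    lip=p[(p[:,2]>.066)&(p[:,2]<.08)&(p[:,0]<.53)]
    r=cv2.minAreaRect(lip[:,:2].astype(np.float32)*1000);print(lab,"lip",np.round(r[0],1),np.round(r[1],1),round(r[2],2),"z",np.median(lip[:,2]))
    a=r[2] if r[1][0]<r[1][1] else r[2]-90
    c,s=np.cos(np.radians(a)),np.sin(np.radians(a))
    o=np.array(r[0])/1000+.028*np.array([c,s])
    l=(p[:,:2]-o)@np.array([[c,-s],[s,c]])
    for k in (1,-1):
        m=(abs(l[:,0]-3)<13)&(abs(k*l[:,1]-80)<11)
        print(" seat",k,m.sum(),np.round(np.percentile(p[m,2],[10,50,90])*1000,1))
    m=(abs(l[:,0])<62)&(abs(l[:,1])<102)&(abs(p[:,2]-.01)<.003);r2=cv2.minAreaRect(p[m][:,:2].astype(np.float32)*1000);print(" plate",np.round(r2[0],1),np.round(r2[1],1),r2[2])
    m=(l[:,0]>78)&(l[:,0]<140)&(abs(l[:,1])<60)&(p[:,2]>.018);r3=cv2.minAreaRect(p[m][:,:2].astype(np.float32)*1000);print(" treadle",np.round(r3[0],1),np.round(r3[1],1),r3[2])
    m=(abs(l[:,0]-128)<4)&(abs(l[:,1])<35);print(" spot z",np.median(p[m,2]))
    for x0 in range(-40,50,4):
        m=(abs(l[:,0]-x0)<2)&(abs(abs(l[:,1])-78)<10);print((x0,int(m.sum()),round(float(np.median(p[m,2]))*1000,1)),end=" ")
    print();print(" origin",o,"yaw",a)
E
python3 - <<'E'
from fit import *
s,f=pickle.load(open("w1.pkl","rb"));clampfit(cloud(f,s),"w")
clampfit(cloud(pickle.load(open("top.pkl","rb"))),"top")
clampfit(cloud(pickle.load(open("side.pkl","rb"))),"side")
E
```

```text
w lip [503.5  -2.2] [ 26.1 200.1] 1.39 z 0.07193916072472396Traceback (most recent call last):
  File "<stdin>", line 2, in <module>
  File "fit.py", line 13, in clampfit
    print(" seat",k,m.sum(),np.round(np.percentile(p[m,2],[10,50,90])*1000,1))
                                     ~~~~~~~~~~~~~^^^^^^^^^^^^^^^^^^^
    return _quantile_unchecked(
        a, q, axis, out, overwrite_input, method, keepdims, weights)
    return _ureduce(a,
                    func=_quantile_ureduce_func,
    ...<5 lines>...
                    overwrite_input=overwrite_input,
                    method=method)
    r = func(a, **kwargs)
    result = _quantile(arr,
                       quantiles=q,
    ...<2 lines>...
                       out=out,
                       weights=wgt)
    slices_having_nans = np.isnan(arr[-1, ...])
                                  ~~~^^^^^^^^^
IndexError: index -1 is out of bounds for axis 0 with size 0
```

```bash
sed -i 's/\[s,c\]\])$/[s,c]])*1000/' fit.py
python3 - <<'E'
from fit import *
s,f=pickle.load(open("w1.pkl","rb"));clampfit(cloud(f,s),"w")
clampfit(cloud(pickle.load(open("top.pkl","rb"))),"top")
clampfit(cloud(pickle.load(open("side.pkl","rb"))),"side")
E
```

```text
w lip [503.5  -2.2] [ 26.1 200.1] 1.39 z 0.07193916072472396
 seat 1 593 [45.  45.9 47. ]
 seat -1 446 [45.  45.9 47. ]
 plate [531.5  -1.5] [123.9 203.8] 1.3909631967544556
 treadle [640.5   1. ] [62.  90.2] 1.3526678085327148
 spot z 0.04040516057933968
(-40, 115, 71.9) (-36, 154, 72.0) (-32, 159, 72.0) (-28, 162, 71.9) (-24, 170, 71.9) (-20, 167, 72.0) (-16, 163, 71.7) (-12, 143, 45.9) (-8, 144, 45.9) (-4, 143, 46.0) (0, 146, 45.9) (4, 145, 45.9) (8, 145, 45.9) (12, 149, 45.8) (16, 146, 45.9) (20, 148, 46.0) (24, 153, 46.0) (28, 198, 46.6) (32, 156, 55.0) (36, 159, 54.8) (40, 124, 54.8) (44, 7, 10.0) (48, 80, 9.6) 
 origin [ 0.53151514 -0.00153252] yaw 1.3901655673980713
top lip [502.9  -3. ] [ 27.2 198.6] 1.6 z 0.07140856225105195
 seat 1 74 [42.3 45.8 48.5]
 seat -1 80 [42.7 45.5 48.7]
 plate [530.8  -2.4] [123.9 202.5] 1.6992672681808472
 treadle [639.9   1.8] [61.7 88.6] 1.359124779701233
 spot z 0.039736076736859506
(-40, 73, 54.1) (-36, 26, 72.2) (-32, 23, 71.0) (-28, 28, 71.6) (-24, 23, 71.9) (-20, 24, 70.9) (-16, 21, 70.0) (-12, 0, nan) (-8, 16, 45.2) (-4, 24, 45.5) (0, 24
[... 236 characters left out ...]
122
side lip [504.1  -1.3] [ 25.9 205.1] 1.37 z 0.07268467438251415
 seat 1 11 [45.5 47.4 49.1]
 seat -1 48 [38.9 46.6 48.8]
 plate [ 5.319e+02 -4.000e-01] [124.1 202.9] 1.199243426322937
 treadle [641.   1.] [61.7 96.4] 1.2927777767181396
 spot z 0.03983897839185532
(-40, 37, 39.5) (-36, 18, 72.1) (-32, 17, 71.3) (-28, 19, 72.5) (-24, 23, 72.4) (-20, 24, 71.9) (-16, 21, 72.1) (-12, 10, 46.1) (-8, 9, 46.8) (-4, 13, 46.0) (0, 11, 46.7) (4, 7, 46.5) (8, 7, 47.1) (12, 12, 46.0) (16, 12, 47.1) (20, 17, 42.1) (24, 11, 46.5) (28, 15, 47.8) (32, 13, 56.5) (36, 14, 55.3) (40, 8, 55.3) (44, 3, 12.1) (48, 7, 10.9) 
 origin [ 0.53210339 -0.00062405] yaw 1.3673336505889893
  return _methods._mean(a, axis=axis, dtype=dtype,
  ret = ret.dtype.type(ret / rcount)
```

>>> carry_out(deltas=[[0.133,-0.125,0.015,0,0,0,-1],[0.133,-0.125,0.015,0,0,0,-1],[0.133,-0.125,0.015,0,0,0,-1],[0.133,-0.125,0.015,0,0,0,-1],[0.133,-0.125,0.015,0,0,0,-1],[0.133,-0.125,0.015,0,0,0,-1],[0.133,-0.125,0.015,0,0,0,-1],[0,0,0,0,0,0.058,-1],[0,0,0,0,0,0.058,-1],[0,0,0,0,0,0.058,-1],[0,0,0,0,0,0.058,-1],[0,0,0,0,0,0.058,-1],[0,0,0,0,0,0.058,-1],[0,0,0,0,0,0,-1],[0,0,0,0,0,0,-1]])

```text
time_s: 4.15
ee_pos: [0.4303, 0.3047, 0.2804]
tcp_rot: [180.0, 0.0, -8.7]
force: [-0.4, -0.8, -0.5]
gripper_width: 0.0878
grasp_force: 0.0
```

Run:
```python
from h import *
s=bot.get_state();f=bot.grab_frame("wrist");pickle.dump((s,f),open("w2.pkl","wb"));save("pics/w2.png",f)
t=pickle.load(open("top.pkl","rb"));g=pickle.load(open("side.pkl","rb"))
print(s["ee_pos"],s["tcp_rot"],s["q"])
c0=np.array([.491,.295]);a=np.radians(-9);ax=np.array([np.cos(a),np.sin(a)]);n=np.array([-ax[1],ax[0]])
for nm,P in (("w",cloud(f,s)),("top",cloud(t)),("side",cloud(g))):
    p=P.reshape(-1,3);p=p[~np.isnan(p).any(1)];d=p[:,:2]-c0
    m=(abs(d@ax)<.11)&(abs(d@n)<.045)
    for l,(z0,z1) in dict(body=(.007,.017),rib=(.036,.048)).items():
        k=m&(p[:,2]>z0)&(p[:,2]<z1);r=cv2.minAreaRect(p[k][:,:2].astype(np.float32)*1000)
        print(nm,l,k.sum(),np.round(r[0],1),np.round(r[1],1),round(r[2],2),np.median(p[k,2]))
```

```text
[0.43027394 0.30468735 0.28042093] [ 1.79998890e+02  5.96621479e-03 -8.66620262e+00] [2.23912918e+01 3.00870523e+00 9.72895592e+01 2.16171279e-03
 7.97074193e+01 1.21057108e+02]
w body 7110 [493.2 295.3] [ 50.1 180.4] 80.72 0.011728903054817108
w rib 978 [493.7 295.1] [15.3 58.9] 81.37 0.0415619851816436
top body 1039 [491.8 294.3] [ 76.4 179.8] 80.25 0.011469588084201768
top rib 147 [491.7 294.8] [16.8 59.4] 80.18 0.04117143541131526
side body 1385 [493.5 296.6] [ 56.3 180.9] 81.87 0.012340522110564934
side rib 220 [493.1 296.1] [19.9 59.9] 83.61 0.04176931818787852
```

View pics/w2.png

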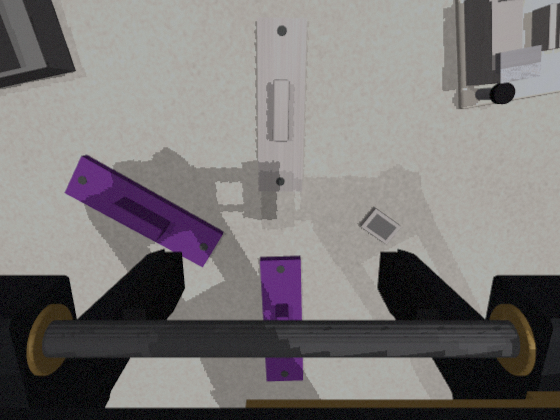

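The bar measures 50×180 mm at (0.4933, 0.2952), axis −9.2°, confirming it is the long grey one. Rib top is at 42 mm. Descending and gripping.

>>> carry_out(deltas=[[0.127,0,0,0,0,0.003,-1],[0.128,0,0,0,0,0,-1],[0,0,0.2,0,0,0,-1],[0,0,0.2,0,0,0,-1],[0,0,0.2,0,0,0,-1],[0,0,0.2,0,0,0,-1],[0,0,0.12,0,0,0,-1],[0,0,0.074,0,0,0,-1],[0,0,0,0,0,0,-1],[0,0,0,0,0,0,-1]], squeeze=30)

```text
time_s: 5.45
ee_pos: [0.4943, 0.2951, 0.0334]
tcp_rot: [-179.9, -0.1, -9.3]
force: [-0.9, -0.6, -0.2]
gripper_width: 0.0881
grasp_force: 0.0
```

>>> carry_out(deltas=[[0,0,0,0,0,0,1],[0,0,0,0,0,0,1],[0,0,0,0,0,0,1],[0,0,0,0,0,0,1],[0,0,0,0,0,0,1],[0,0,0,0,0,0,1],[0,0,0,0,0,0,1],[0,0,0,0,0,0,1],[0,0,0,0,0,0,1],[0,0,0,0,0,0,1]], squeeze=30)

```text
time_s: 6.7
ee_pos: [0.4932, 0.2948, 0.032]
tcp_rot: [-180.0, -0.0, -9.4]
force: [0.1, 0.1, -1.2]
gripper_width: 0.0157
grasp_force: 30.0
```

>>> carry_out(deltas=[[0,0,-0.06,0,0,0,1],[0,0,-0.16,0,0,0,1],[0,0,-0.16,0,0,0,1],[0,0,-0.16,0,0,0,1],[0,0,-0.16,0,0,0,1],[0,0,0,0,0,-0.056,1],[0,0,0,0,0,-0.056,1],[0,0,0,0,0,-0.056,1],[0,0,0,0,0,-0.056,1],[0,0,0,0,0,-0.056,1],[0,0,0,0,0,-0.056,1],[0,0,0,0,0,-0.056,1],[0,0,0,0,0,-0.056,1],[0,0,0,0,0,-0.056,1],[0,0,0,0,0,-0.056,1],[0,0,0,0,0,0,1],[0,0,0,0,0,0,1]])

```text
time_s: 8.82
ee_pos: [0.493, 0.2946, 0.2072]
tcp_rot: [-180.0, 0.0, 91.3]
force: [-0.9, -0.1, -3.1]
gripper_width: 0.0156
grasp_force: 30.0
```

>>> carry_out(deltas=[[-0.198,0.027,0,0,0,0,1],[-0.198,0.027,0,0,0,0,1],[-0.198,0.027,0,0,0,0,1],[-0.198,0.027,0,0,0,0,1],[-0.198,0.027,0,0,0,0,1],[-0.198,0.027,0,0,0,0,1],[0,0,0,-0.0445,0,0,1],[0,0,0,-0.0445,0,0,1],[0,0,0,0,0,0,1],[0,0,0,0,0,0,1],[0,0,0,0,0,0,1]])

```text
time_s: 10.2
ee_pos: [0.5422, -0.0012, 0.2077]
tcp_rot: [164.0, 0.0, 91.4]
force: [0.2, -0.2, -2.9]
gripper_width: 0.0159
grasp_force: 30.0
```

```bash
cat > bar.py <<'E'
from h import *
# estimate held/laid bar pose in clamp frame from a cloud, selecting points near predicted bar
O=np.array([.5315,-.0016,0]);C=R.from_euler('z',1.4,degrees=True).as_matrix()
def report(n):
    s=bot.get_state();f=bot.grab_frame(n);P=cloud(f,s)
    Rt=R.from_euler('xyz',s["tcp_rot"],degrees=True).as_matrix()
    L=((P-s["ee_pos"])@Rt).reshape(-1,3)  # tool frame: bar y=tool x, bar x=tool y
    k=(abs(L[:,0])<.11)&(abs(L[:,1])<.04)&(L[:,2]>.012)&(L[:,2]<.030);q=L[k&(abs(L[:,0])>.035)]
    A=np.c_[q[:,:2],np.ones(len(q))];c=np.linalg.lstsq(A,q[:,2],rcond=None)[0]
    e=q[:,2]-A@c;q=q[abs(e)<.004]
    A=np.c_[q[:,:2],np.ones(len(q))];c=np.linalg.lstsq(A,q[:,2],rcond=None)[0]
    r=cv2.minAreaRect(q[:,:2].astype(np.float32)*1000)
    print(n,len(q),"plane slopes deg",np.round(np.degrees(c[:2]),2),"toolz mm",round(c[2]*1000,2),"rect",np.round(r[0],1),np.round(r[1],1),round(r[2],2))
    print(" tcp clamp mm",np.round(C.T@(s["ee_pos"]-O)*1000,2),s["tcp_rot"],"F",np.round(s["force"],1))
    return f
E
python3 - <<'E'
from bar import *
f=report("wrist");save("pics/w3.png",f);report("side");report("top")
E
```

```text
wrist 19873 plane slopes deg [-0.04  0.03] toolz mm 20.41 rect [6.3 0.8] [ 50.3 165.1] 89.9
 tcp clamp mm [1.0750e+01 1.2000e-01 2.0768e+02] [1.63991627e+02 9.94946468e-03 9.14473707e+01] F [ 0.2 -0.2 -2.9]
side 297 plane slopes deg [0.91 0.66] toolz mm 19.17 rect [3.  1.6] [ 49.9 177.7] 89.91
 tcp clamp mm [1.0630e+01 1.6000e-01 2.0749e+02] [1.63994868e+02 6.83647961e-03 9.14559772e+01] F [ 0.2  0.4 -3.8]
top 85 plane slopes deg [-0.6   1.81] toolz mm 21.76 rect [63.9  0.3] [49.1 46.5] 1.47
 tcp clamp mm [ 10.41   0.22 207.22] [ 1.64007552e+02 -1.39697113e-03  9.14569453e+01] F [-0.8 -0.2 -3.6]
```

View pics/w3.png

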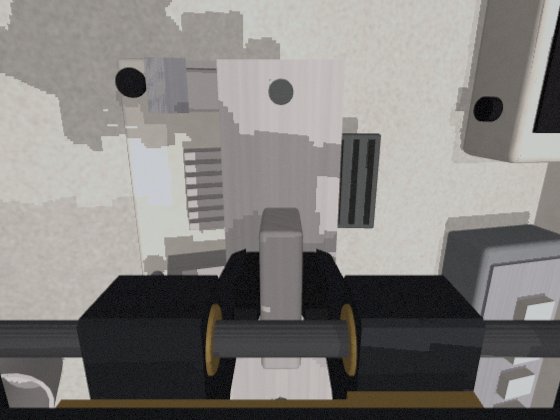

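The bar is held square at 16°, with its underside 32 mm below the TCP and the clamp below it. Descending to about 8 mm above the seat.

>>> carry_out(deltas=[[0,-0.032,0.111,0,0,0,1],[0,-0.032,0.111,0,0,0,1],[0,-0.032,0.111,0,0,0,1],[0,-0.032,0.111,0,0,0,1],[0,0,0,0,0,0,1],[0,0,0,0,0,0,1],[0,0,0,0,0,0,1]])

```text
time_s: 11.22
ee_pos: [0.5423, -0.0015, 0.0931]
tcp_rot: [163.8, 0.0, 91.4]
force: [0.0, 0.0, -2.7]
gripper_width: 0.0157
grasp_force: 30.0
```

Run:
```python
from bar import *
f=report("wrist");g=report("side");pickle.dump(g,open("s2.pkl","wb"))
```

```text
wrist 19878 plane slopes deg [-0.04  0.05] toolz mm 20.41 rect [6.2 0.7] [ 50.4 165.3] 89.94
 tcp clamp mm [10.82 -0.13 93.1 ] [1.63825016e+02 4.41726622e-02 9.14499178e+01] F [ 0.   0.  -2.7]
side 330 plane slopes deg [0.64 0.78] toolz mm 19.37 rect [ 3.9 -6.1] [ 66.4 194.9] 89.59
 tcp clamp mm [ 1.066e+01 -9.000e-02  9.298e+01] [1.63833923e+02 4.15936856e-02 9.14497468e+01] F [-0.3 -0.3 -3.8]
```

>>> carry_out(deltas=[[0,-0.004,0.0135,0,0,0,1],[0,-0.004,0.0135,0,0,0,1],[0,0,0,0,0,0,1],[0,0,0,0,0,0,1]])

```text
time_s: 11.82
ee_pos: [0.5409, -0.0012, 0.0843]
tcp_rot: [164.0, -0.0, 91.4]
force: [1.5, -0.2, -3.8]
gripper_width: 0.0153
grasp_force: 30.0
```

>>> carry_out(deltas=[[0,-0.015,-0.006,0,0,0,1],[0,-0.015,-0.006,0,0,0,1],[0,-0.015,-0.006,0,0,0,1],[0,0,0,0,0,0,1],[0,0,0,0,0,0,1]])

```text
time_s: 12.45
ee_pos: [0.5291, -0.0016, 0.0858]
tcp_rot: [164.0, 0.0, 91.4]
force: [-0.4, -0.4, -3.3]
gripper_width: 0.0159
grasp_force: 30.0
```

Run:
```python
from bar import *
f=report("wrist");g=report("side");pickle.dump(g,open("s2.pkl","wb"))
im=g["color"][160:270,190:350,::-1];cv2.imwrite("pics/s2.png",cv2.resize(im,(800,550),interpolation=cv2.INTER_CUBIC))
```

```text
wrist 18842 plane slopes deg [ 0.03 -0.17] toolz mm 20.41 rect [12.   0.8] [ 50.3 175.9] 89.97
 tcp clamp mm [-2.41e+00  8.00e-02  8.58e+01] [1.63955480e+02 6.90948959e-03 9.14416184e+01] F [-0.4 -0.4 -3.3]
side 350 plane slopes deg [ 0.55 -1.06] toolz mm 19.93 rect [ 5.6 -6.3] [ 66.4 195.2] 89.82
 tcp clamp mm [-2.380e+00  8.000e-02  8.576e+01] [1.63959770e+02 5.60137657e-03 9.14415637e+01] F [ 0.2  0.2 -3.1]
```

View pics/s2.png

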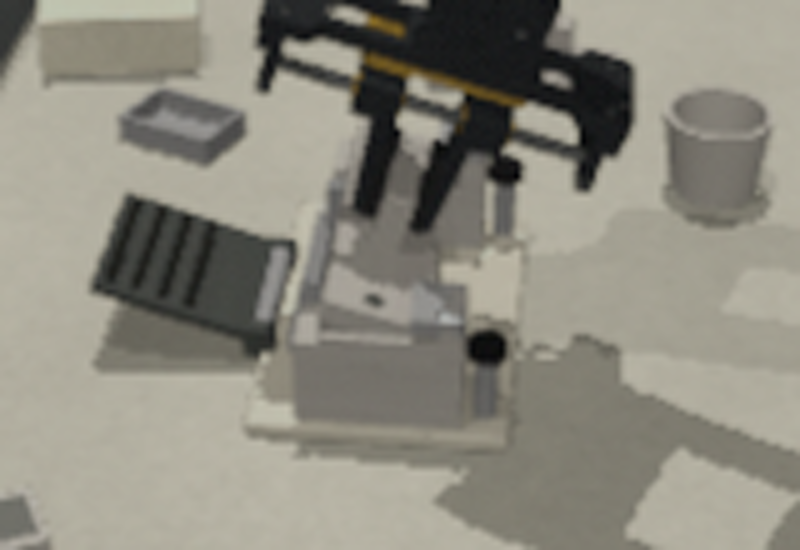

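The side crop shows the tilted bar with its near edge starting under the lip (425,300) and its far edge above the ridge. Sliding the last 7 mm.

>>> carry_out(deltas=[[0,-0.009,-0.002,0,0,0,1],[0,-0.009,-0.002,0,0,0,1],[0,-0.009,-0.002,0,0,0,1],[0,0,0,0,0,0,1],[0,0,0,0,0,0,1]])

```text
time_s: 13.18
ee_pos: [0.5221, -0.0017, 0.0853]
tcp_rot: [164.0, 0.0, 91.4]
force: [-0.2, 0.0, -4.4]
gripper_width: 0.0159
grasp_force: 30.0
```

Run:
```python
from bar import *
report("wrist")
```

```text
wrist 17331 plane slopes deg [0.01 0.12] toolz mm 20.35 rect [11.8 -6.9] [ 65.7 175.6] 89.96
 tcp clamp mm [-9.4   0.13 85.26] [1.63972245e+02 1.13884304e-03 9.14431408e+01] F [-0.2  0.  -4.4]
```

>>> carry_out(deltas=[[0,0.0088,0.0071,0.0222,0,0,1],[0,0.0088,0.0071,0.0222,0,0,1],[0,0,0,0,0,0,1],[0,0,0,0,0,0,1]])

```text
time_s: 13.72
ee_pos: [0.5268, -0.0014, 0.0825]
tcp_rot: [171.9, -0.0, 91.5]
force: [-0.3, 0.1, -3.4]
gripper_width: 0.0159
grasp_force: 30.0
```

>>> carry_out(deltas=[[0,0.0088,0.0071,0.0222,0,0,1],[0,0.0088,0.0071,0.0222,0,0,1],[0,0,0,0,0,0,1],[0,0,0,0,0,0,1]])

```text
time_s: 14.22
ee_pos: [0.5312, -0.0012, 0.0794]
tcp_rot: [179.9, -0.0, 91.5]
force: [-0.7, 0.1, -2.6]
gripper_width: 0.016
grasp_force: 30.0
```

Run:
```python
from bar import *
report("wrist")
```

```text
wrist 23006 plane slopes deg [0.18 3.24] toolz mm 20.2 rect [11.7  7.8] [175.7  64.4] 0.03
 tcp clamp mm [-0.31  0.37 79.4 ] [ 1.79929600e+02 -2.47108411e-02  9.14513331e+01] F [-0.7  0.1 -2.6]
```

>>> carry_out(deltas=[[0,0,0.002,0,0,0,1],[0,0,0.002,0,0,0,1],[0,0,0,0,0,0,1],[0,0,0,0,0,0,1]])

```text
time_s: 14.78
ee_pos: [0.5319, -0.0014, 0.0788]
tcp_rot: [180.0, 0.0, 91.4]
force: [-0.2, -0.2, -3.2]
gripper_width: 0.0157
grasp_force: 30.0
```

>>> carry_out(deltas=[[0,0,0.003,0,0,0,1],[0,0,0,0,0,0,1],[0,0,0,0,0,0,1]])

```text
time_s: 15.15
ee_pos: [0.532, -0.0015, 0.0781]
tcp_rot: [180.0, 0.0, 91.4]
force: [0.3, -0.0, -1.1]
gripper_width: 0.0155
grasp_force: 30.0
```

>>> carry_out(deltas=[[0,0,0,0,0,0,0.6],[0,0,0,0,0,0,0.3],[0,0,0,0,0,0,0.3],[0,0,0,0,0,0,0.3],[0,0,-0.02,0,0,0,0.3],[0,0,-0.06,0,0,0,0.3],[0,0,-0.15,0,0,0,0.3],[0,0,-0.2,0,0,0,0.3],[0,0,-0.2,0,0,0,0.3],[0,0,0,0,0,0,0.3],[0,0,0,0,0,0,0.3]])

```text
time_s: 16.52
ee_pos: [0.5316, -0.0014, 0.2358]
tcp_rot: [179.9, 0.0, 91.4]
force: [0.7, -0.1, -0.0]
gripper_width: 0.0309
grasp_force: 0.0
```

```bash
cat > laid.py <<'E'
from bar import *
def laid(n,save_as=None):
    s=bot.get_state();f=bot.grab_frame(n);P=cloud(f,s);l=((P-O)@C).reshape(-1,3)*1000;l=l[~np.isnan(l).any(1)]
    rib=l[(abs(l[:,0])<30)&(abs(l[:,1])<45)&(abs(l[:,2]-88)<4)]
    r=cv2.minAreaRect(rib[:,:2].astype(np.float32));print(n,"rib",len(rib),np.round(r[0],1),np.round(r[1],1),round(r[2],2),np.median(rib[:,2]))
    b=l[(l[:,0]>-12)&(l[:,0]<20)&(abs(l[:,0])>11)&(abs(l[:,1])<88)&(abs(l[:,2]-58)<5)]
    A=np.c_[b[:,:2],np.ones(len(b))];c=np.linalg.lstsq(A,b[:,2],rcond=None)[0];print(" top plane",len(b),np.round(np.degrees(c[:2]),2),round(c[2],1))
    m=(l[:,0]>95)&(abs(l[:,1])<40)&(abs(l[:,0]-128)<4);print(" treadle z",np.median(l[m,2]) if m.any() else None)
    print(" tcp",s["ee_pos"],s["tcp_rot"],s["force"],s["time_s"])
    if save_as: save(save_as,f)
    return f
E
python3 - <<'E'
from laid import *
laid("wrist","pics/w5.png");laid("side");laid("top")
E
```

```text
wrist rib 1404 [ 1.  -0.5] [15.5 59.3] 0.56 87.8262885961783
 top plane 2232 [0.13 0.01] 57.9
 treadle z 40.52229091053308
 tcp [ 0.53157134 -0.00136491  0.23577829] [1.79938809e+02 7.80674348e-03 9.14498150e+01] [ 0.65880757 -0.13969581 -0.02908991] 16.525
side rib 89 [2.1 0.9] [15.9 61.4] 0.25 88.54203548185534
 top plane 121 [ 0.76 -0.2 ] 59.0
 treadle z 39.114152775211764
 tcp [ 0.53105562 -0.001284    0.23473496] [-1.79949916e+02 -2.16081832e-02  9.14427111e+01] [0.25753765 0.47785927 0.1182414 ] 16.575
top rib 44 [-3.2 -6.4] [35.6  8.5] 85.0 88.22552895100439
 top plane 41 [0.52 0.45] 57.2
 treadle z None
 tcp [ 0.53089365 -0.00124163  0.23422119] [-1.79897905e+02 -3.78715466e-02  9.14388125e+01] [ 0.18234674  0.45142737 -0.66789428] 16.625
```

View pics/w5.png

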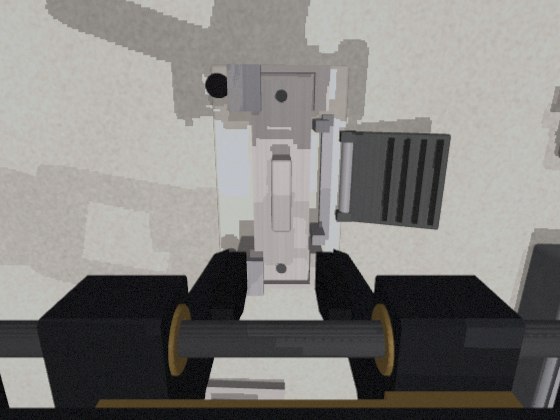

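The bar lies flat at x=+1, y≈0 with its top at 58 mm, and is released. The view shows its ends under both lips and the treadle at (395,180). Next I close the fingers and go above the treadle spot.

>>> carry_out(deltas=[[0,0.171,0,0,0,0,1],[0,0.171,0,0,0,0,1],[0,0.171,0,0,0,0,1],[0,0,0,0,0,0,1],[0,0,0.17,0,0,0,1],[0,0,0.17,0,0,0,1],[0,0,0.17,0,0,0,1],[0,0,0.17,0,0,0,1],[0,0,0,0,0,0,1],[0,0,0,0,0,0,1],[0,0,0,0,0,0,1]])

```text
time_s: 18.05
ee_pos: [0.6615, 0.0016, 0.0681]
tcp_rot: [179.8, 0.0, 91.4]
force: [0.7, -0.5, 0.0]
gripper_width: 0.0004
grasp_force: 0.0
```

>>> carry_out(deltas=[[0,0,0.008,0,0,0,1],[0,0,0.008,0,0,0,1],[0,0,0.008,0,0,0,1],[0,0,0.008,0,0,0,1],[0,0,0.008,0,0,0,1],[0,0,0.008,0,0,0,1],[0,0,0.008,0,0,0,1],[0,0,0.008,0,0,0,1],[0,0,0.008,0,0,0,1],[0,0,0.008,0,0,0,1],[0,0,0,0,0,0,1]])

```text
time_s: 19.42
ee_pos: [0.6624, 0.0016, 0.0473]
tcp_rot: [179.7, 0.0, 91.4]
force: [4.4, 0.7, 7.6]
gripper_width: 0.0006
grasp_force: 3.5
```

>>> carry_out(deltas=[[0,0,0.006,0,0,0,1],[0,0,0.006,0,0,0,1],[0,0,0.006,0,0,0,1],[0,0,0.004,0,0,0,1],[0,0,0,0,0,0,1]])

```text
time_s: 20.05
ee_pos: [0.6631, 0.0016, 0.0425]
tcp_rot: [179.6, 0.0, 91.4]
force: [5.2, 0.6, 9.5]
gripper_width: 0.0009
grasp_force: 4.5
```

>>> carry_out(deltas=[[0,0,0.006,0,0,0,1],[0,0,0.006,0,0,0,1],[0,0,0.006,0,0,0,1],[0,0,0,0,0,0,1],[0,0,0,0,0,0,1]])

```text
time_s: 20.68
ee_pos: [0.6636, 0.0017, 0.0385]
tcp_rot: [179.5, 0.0, 91.4]
force: [5.4, 1.3, 11.4]
gripper_width: 0.0002
grasp_force: 5.4
```

Run:
```python
from laid import *
laid("wrist");laid("side")
```

```text
wrist rib 0 [0. 0.] [0. 0.] 0.0 nan
 top plane 0 [0. 0.] 0.0
 treadle z 97.31005216033492
 tcp [0.66355219 0.00165352 0.03845402] [1.79524025e+02 4.86561555e-02 9.14445114e+01] [ 5.35681005  1.3359344  11.39877174] 20.675
side rib 85 [-2.4  0.4] [62.6 15.8] 89.83 88.66621181263992
 top plane 144 [ 0.03 -0.1 ] 58.9
 treadle z 153.77408956978596
 tcp [0.66355589 0.001646   0.03847066] [1.79522264e+02 4.73461856e-02 9.14436893e+01] [ 4.76894034  1.71435866 10.60402788] 20.725
  return _methods._mean(a, axis=axis, dtype=dtype,
  ret = ret.dtype.type(ret / rcount)
```

>>> carry_out(deltas=[[0,0,0.006,0,0,0,1],[0,0,0.006,0,0,0,1],[0,0,0,0,0,0,1],[0,0,0,0,0,0,1]])

```text
time_s: 21.28
ee_pos: [0.6637, 0.0016, 0.0373]
tcp_rot: [179.5, 0.1, 91.5]
force: [-0.1, 1.8, 22.2]
gripper_width: 0.0003
grasp_force: 11.4
```

>>> carry_out(deltas=[[0,0,0.006,0,0,0,1],[0,0,0.006,0,0,0,1],[0,0,0,0,0,0,1],[0,0,0,0,0,0,1]])

```text
time_s: 21.78
ee_pos: [0.6638, 0.0016, 0.0368]
tcp_rot: [179.6, 0.1, 91.5]
force: [-9.3, 3.0, 39.5]
gripper_width: 0.0003
grasp_force: 19.8
```

The force jumps at TCP z=37 mm, so the treadle is on its stop. Backing off.

>>> carry_out(deltas=[[0,0,-0.02,0,0,0,1],[0,0,-0.03,0,0,0,1],[0,0,-0.03,0,0,0,1],[0,0,-0.04,0,0,0,1],[0,0,-0.1,0,0,0,1],[0,0,-0.2,0,0,0,1],[0,0,-0.2,0,0,0,1],[0,-0.2,-0.2,0,0,0,1],[0,-0.2,0,0,0,0,1],[0,-0.2,0,0,0,0,1],[0,0,0,0,0,0,1],[0,0,0,0,0,0,1],[0,0,0,0,0,0,1]])

```text
time_s: 23.4
ee_pos: [0.5169, -0.002, 0.2287]
tcp_rot: [180.0, 0.0, 91.4]
force: [0.1, -0.4, 0.5]
gripper_width: 0.0004
grasp_force: 0.0
```

Run:
```python
from laid import *
laid("wrist","pics/w6.png");laid("side")
```

```text
wrist rib 1473 [-3.5 -0.7] [59.8 16. ] 89.35 87.88567441911538
 top plane 1990 [-0.52 -0.02] 58.1
 treadle z 40.3939410236947
 tcp [ 0.5168601  -0.00201815  0.22869165] [1.79956793e+02 1.77640417e-03 9.14453804e+01] [ 0.09733027 -0.36086967  0.50508956] 23.4
side rib 87 [-3.   0.1] [61.4 15.8] 89.82 88.54388126174364
 top plane 139 [-0.66 -0.04] 59.1
 treadle z 39.43884365520598
 tcp [ 0.51680265 -0.00200298  0.22858796] [ 1.79969525e+02 -2.53210593e-03  9.14478502e+01] [ 0.49127199  0.70804838 -1.10462852] 23.45
```

View pics/w6.png

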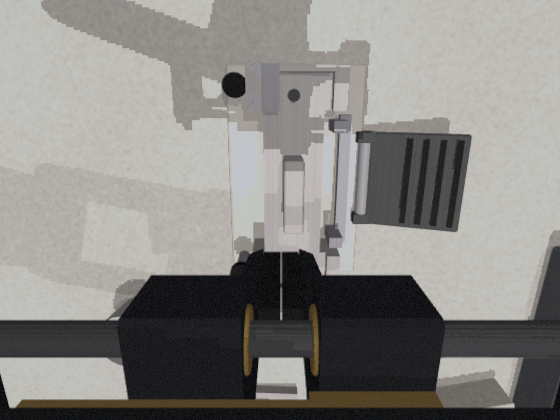

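The view shows the bar home at x≈−3.5 to −4 mm with its rib at (292,200), flat under the lips. The treadle is back up (spot z 40 mm), and the arm is clear.

```bash
python3 -c "
from station import bot
print(bot.close_job())"
```

```text
the job is handed in; nothing more can be done
None
```

I laid the long bar across both seats, pressed the treadle to its stop and let it come up, and handed the job in at about 23 s; the last views show the bar flat and home at x ≈ −3.5 mm, though the hand-in gave no verdict.

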